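Level a plate warmer and lean on the spirit level to prove it

ROBOT

A 6-joint arm with a two-finger parallel gripper is mounted at the origin on a cart in front of the work surface, level with it; the furniture and walls round the work are solid. World frame = base frame: x ahead of the robot, y to its left, z up, the work surface at z = 0. Lengths are in m, angles in rad, forces in N, time in s.
With the tool pointing down it reaches from about 0.35 to 0.925 m from the base axis. Payload 6.4 kg.
Tool frame: the origin (TCP) lies at the very end of the fingers, on their centre line; the grasp point (between the pads) lies 19 mm behind it (robot.hold_point_z is the distance from the TCP to the grasp point, in m); z points along the fingers, y is the line along which they close (so a half turn about z gives the same grasp; the last joint's range is limited). The gripper opens to 85 mm and grips with 20 to 120 N. Pads are 22 mm wide; open, the fingers measure 114 mm over their backs; the gripper's body (76 mm by 85 mm) begins 54 mm behind the grasp point. The pads swing forward as they close: fully open they stand 13 mm farther back than shut.
Start: joints at [-1.4, 0.245, 1.558, -0, 1.339, -0.174], TCP at [0.22, -0.612, 0.231] pointing down, gripper open.
Joint ranges: [-3.13, 3.13], [-1.02, 2.26], [0.13, 2.54], [-0.95, 4.09], [0.21, 2.88], [-2.74, 2.74]. Speed limits (rad/s): [2.57, 2.57, 3.14, 3.14, 3.14, 3.14].

INTERFACE

Orientations are given as a rotation vector (axis times angle).
In Python, from plant import robot, cams gives the robot as it stands. The module is installed in compiled form; this text tells all that it offers.
- The arm moves only by the shell command python3 -m pendant 'ROWS' [FORCE]. ROWS is JSON, a list of rows, each a list of 3 entries, a list of its own where there are three numbers: the turn, a rotation vector about the tool's x, y, z in rad, then the shift along the tool's x, y, z in mm, then the finger opening in mm, from 0 to 85.4. In form: [[[wx, wy, wz], [tx, ty, tz], claw], ...]. A call has 1 to 5 rows; each row shifts and turns the commanded pose from where the row before left it, along the tool's axes as they then stand; what a row does not reach is not made up. A row lasts 1/8 s, in which the tool goes at most 62.5 mm and 10.7 degrees, less where a joint would pass 70% of its speed; a pose out of reach is approached as far as the arm can. A call with a gripper value outside its range is refused whole. The fingers move at their own pace and stop on an object; FORCE is the grip in N (left out, the last holds). Time passes only in rows, so rows that do not move let the fingers close. It gives the time, the measured TCP pose, the force, the opening and the grip force at its end, in the units of the state.
- robot.observe(): the state, without advancing time (a new reading comes with each control period).
- cams.read_camera(name): name is "scene" or "top"; returns (picture, depth): 420x560x3 uint8, red, green, blue; 420x560 float32, m along the optical axis (not along the pixel's ray), 0 where there is no reading.
- cams.camera_params(name): a dict with "K" (3x3 intrinsics, pixels), "k1" (the pictures are not rectified: a ray, as slopes to the right and down, at radius r is drawn at 1 + k1 r^2 times it, then the intrinsics apply), "rvec" (rotation vector, rad) and "tvec" (3), from world to camera coordinates, as OpenCV has them. Camera axes: x right, y down, z forward; pixel columns grow to the right and rows downward; lengths in m; the calibration is good to about 2 mm. A picture is of the moment at which its call begins. camera_params takes no time and is no camera call.
- robot.close_job(): hands the job in; it is judged then, once.
The state is a dict: "time": time; "joints": joint angles; "dq": joint speeds; "effort": joint torques, N m; "tool_pos": TCP position; "orientation": TCP orientation; "wrist_force": force on the tool from outside, world axes, zero at the start; "ft_torque": the same for the moment, N m; "finger_gap": finger opening in m; "gripper_force": force on a finger pad.
Only numpy, scipy, OpenCV 4.12 (cv2) and the standard library are available. Lean on these libraries where they do the work, as an engineer would, in place of code of your own. Each camera call takes 0.05 s, during which the arm holds its last target. There are 200 camera calls.

TASK

The small plate-warming cabinet does not stand level. Push its door shut until it seats on its catch, then lay the spirit level flat on top, lengthwise across the cabinet's width, let go of it, and turn the knob of the cabinet's screw leg until the bubble sits between its two lines. Then press down firmly on the spirit level so that the rubber foot settles, and finish while still pressing, with the bubble centred under your push; leave the glass, the espresso cup and the bowl where they stand.

Things in the scene. Friction and masses are not known exactly. Their poses are not given: they have to be found in the camera images.
- cabinet: Steel plate-warming cabinet, 180 deep (x) x 220 wide (y) mm; bare flat top 190 mm above the origin. Origin: middle of its footprint, at worktop height; x to its back, y to its left, z up. Two fixed feet under its right side (y = -90 mm), a screw leg outside its left side; it rocks about the two right feet. At the start its left side is 2 to 4 mm too low.
- door (a joint): Door angle (rad): 0 shut and seated, grows as it opens to the front. Upright hinge at the cabinet's x = -90, y = +106 mm; door 212 wide, 12 thick, 38 to 184 mm above the worktop, stands 0.45 to 0.8 open at the start. A roller catch resists over the last 0.1 rad with about 10 N at the free edge, then snaps the door home and keeps it there.
- door_push (a point): Clear point to push on the door's outer face, 145 mm from the hinge, 161 mm above the worktop. The bar handle is further out: 198 mm from the hinge, 66 to 136 mm above the worktop, standing 36 mm off the face.
- knob_grip (a point): Centre of the screw leg's black ribbed knob, 38 across, 26 mm high, at x = -30, y = +138 mm of the cabinet, 215 mm above its origin. Upright axis; foot, rod and knob are one piece, 8 mm a turn. Clockwise from above lowers the foot and raises the cabinet's left side: 5.6 mrad, or 4.5 mm of bubble, for 1 rad of turn. Takes 0.1 N m, stays put, no stop within the range needed.
- level: Aluminium spirit level with black end caps, 150 long (x) x 22 wide (y) x 30 high (z) mm, about 240 g. Origin: centre of its underside. The vial is in a window at the middle of the top; flat shoulders to press on lie on both sides of it, 28 to 70 mm from the middle. Lies on the worktop's front strip at the start.
- bubble (a joint): Bubble's offset from the vial's centre along the level's x axis (m). It floats to the higher end, 0.8 mm for each mrad of tilt, stops at 16.5 mm, settles in about 1.5 s. The bubble is 14 mm long, the two black lines 19 mm apart: between them within 2.5 mm. Pressing the level down with 10 N squashes the soft foot and moves the bubble about 1 mm away from the knob.
- glass_0: Clear drinking glass, 80 across, 100 mm high, bystander to be left alone. Origin: centre of its underside.
- espresso_0: Cream espresso cup with a handle, 62 across (91 over the handle), 56 mm high, bystander to be left alone. Origin: centre of its underside.
- bowl_white: White bowl, 120 across, 54 mm high, bystander to be left alone. Origin: centre of its underside.

How it is judged:
By the outcome, as a careful person would: the job done as asked, in the order asked, and still so for the second after the job is handed in, while the arm keeps its last pose, push and grip.
It also fails if it takes over 72 s, if anything falls off the work surface, if the arm or the gripper's body presses on something with over 40 N, if the wrist force passes 120 N, or if a joint passes its speed limit or range.

## Working session

There is one attempt and no reset: what is moved stays moved. The work goes in short steps, Python scripts to look and compute and a shell command to move; the robot and the scene stay as the last step left them, time stands still between calls to the robot, and variables do not carry over. Pictures are saved under pics/ and viewed, at most 10 in all, crops included, and the job is handed in when it is done.

```bash
mkdir -p pics
cat > h.py <<'E'
import numpy as np, cv2, json
from scipy.spatial.transform import Rotation as R
from plant import robot, cams
def P(n):
    p=cams.camera_params(n); return np.array(p['K']),p['k1'],R.from_rotvec(p['rvec']).as_matrix(),np.array(p['tvec'])
def rays(n,uv):
    K,k1,Rm,t=P(n); uv=np.atleast_2d(uv).astype(float)
    n_=cv2.undistortPoints(uv[:,None],K,np.array([k1,0,0,0.]))[:,0]
    return np.c_[n_,np.ones(len(n_))],Rm,t
def world(n,uv,d):
    r,Rm,t=rays(n,uv); return (r*np.asarray(d).reshape(-1,1)-t)@Rm
def plane(n,uv,z):
    r,Rm,t=rays(n,uv); c=-Rm.T@t; w=r@Rm; return c+w*((z-c[2])/w[:,2])[:,None]
def cloud(n,d):
    v,u=np.mgrid[:d.shape[0],:d.shape[1]]
    return world(n,np.c_[u.ravel(),v.ravel()],d.ravel()).reshape(*d.shape,3)
def save(n,f):
    im,d=cams.read_camera(n); cv2.imwrite(f,im[:,:,::-1]); return im,d
def st():
    s=robot.observe(); print('t',round(s['time'],2),'tcp',np.round(s['tool_pos'],4),'F',np.round(s['wrist_force'],1),'gap',round(s['finger_gap'],4),'gf',round(s['gripper_force'],1)); print(np.round(R.from_rotvec(s['orientation']).as_matrix(),3).tolist(),np.round(s['joints'],3)); return s
E
python3 - <<'E'
from h import *
for n in('scene','top'):
    im,d=save(n,f'pics/{n}0.png'); np.savez(f'{n}0.npz',im=im,d=d)
    K,k1,Rm,t=P(n); print(n,K[0,0],k1,-Rm.T@t,Rm[2])
st()
E
```

```text
scene 430.43302984030447 -0.1167330512797345 [ 0.23511554 -0.84778537  1.40353054] [ 0.1703397   0.47589141 -0.86285094]
top 480.29217961269 -0.036774971554838665 [ 0.26008977 -0.14575285  1.57479123] [ 0.16279661  0.00597851 -0.98664154]
t 0.1 tcp [ 0.2196 -0.6112  0.2303] F [ 1.2  0.6 -0.2] gap 0.0854 gf 0.0
[[0.941, 0.338, -0.0], [0.338, -0.941, 0.002], [0.0, -0.002, -1.0]] [-1.4    0.246  1.559  0.     1.339 -0.174]
```

View pics/scene0.png

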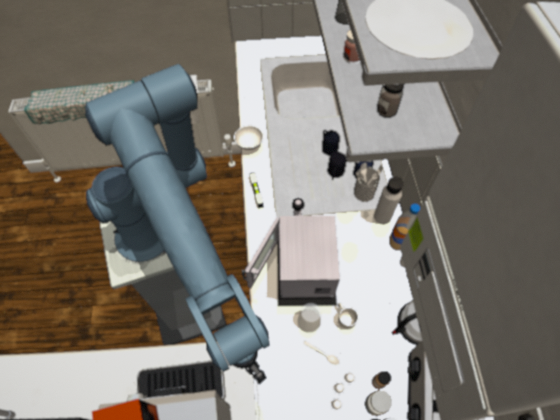

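View pics/top0.png

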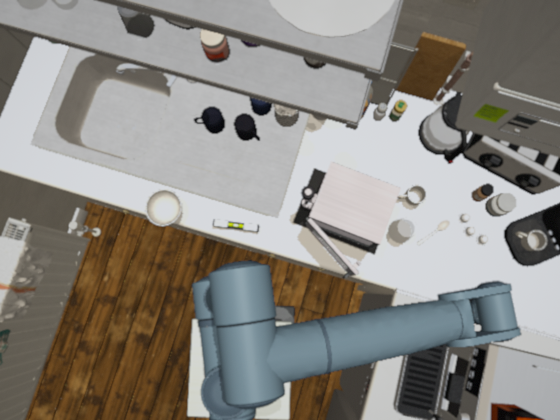

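Both views show the same layout. In the top view the cabinet top is at about (352,203), the knob at (308,195), the open door from (312,222) to (357,272), the level at (236,226), the glass at (401,231), the cup at (414,195) and the bowl at (165,208).

Run:
```python
from h import *
D={n:np.load(n+'0.npz') for n in('top','scene')}
for n,(c0,c1,r0,r1) in {'top':(285,410,150,260),'scene':(265,350,205,310)}.items():
    im,d=D[n]['im'],D[n]['d']; X=cloud(n,d)
    m=np.zeros(d.shape,bool); m[r0:r1,c0:c1]=1; m&=d>0
    a=m&(abs(X[...,2]-.188)<.012)
    a=cv2.morphologyEx(a.astype(np.uint8),cv2.MORPH_OPEN,np.ones((7,7)))>0
    k,l,s,c=cv2.connectedComponentsWithStats(a.astype(np.uint8)); a=l==1+np.argmax(s[1:,4])
    q=X[a]; uv=np.argwhere(a)[:,::-1]
    A=np.c_[q[:,:2],np.ones(len(q))]; co=np.linalg.lstsq(A,q[:,2],rcond=None)[0]
    zz=q[:,2].mean(); pl=plane(n,uv,zz)
    r=cv2.minAreaRect(pl[:,:2].astype(np.float32)); print(n,'top n',len(q),'z',zz,'slopes',co[:2],'rect',r, cv2.boxPoints(r).round(4).tolist())
    # knob
    kb=m&(X[...,2]>.208)&(X[...,2]<.245)&(im.max(2)<90); kb[:]=kb
    q=X[kb]; print('knob',len(q),q.mean(0) if len(q) else '',q[:,2].max() if len(q) else '')
    dz=m&(X[...,2]>.15)&(X[...,2]<.205)&~a; q=X[dz]
    f=q[q[:,0]<pl[:,0].min()+.0]; print('door-ish',len(f)); 
    if len(f): print(f[np.argsort(f[:,1])][::max(1,len(f)//12)].round(3).tolist())
    # things on table
for n,(c0,c1,r0,r1) in {'top':(205,265,212,240),'scene':(245,266,168,212)}.items():
    im,d=D[n]['im'],D[n]['d']; X=cloud(n,d); m=np.zeros(d.shape,bool); m[r0:r1,c0:c1]=1
    a=m&(X[...,2]>.018)&(X[...,2]<.045); uv=np.argwhere(a)[:,::-1]
    pl=plane(n,uv,.03); print(n,'level',len(uv),X[a][:,2].mean(),cv2.minAreaRect(pl[:,:2].astype(np.float32)),pl.mean(0))
n='top';print('glass,cup,bowl',plane(n,[[401,229]],.1).round(3),plane(n,[[414,195]],.056).round(3),plane(n,[[165,208]],.054).round(3))
```

```text
top top n 4453 z 0.18901610055096124 slopes [-0.00049627 -0.00655302] rect ((0.5098284482955933, -0.3327636122703552), (0.2209465056657791, 0.181889608502388), 70.14907836914062) [[0.38679999113082886, -0.4058000147342682], [0.5579000115394592, -0.4675999879837036], [0.6328999996185303, -0.2597000002861023], [0.4618000090122223, -0.1979999989271164]]
knob 79 [ 0.52594163 -0.19418609  0.22532009] 0.23285600957997696
door-ish 136
[[0.391, -0.406, 0.197], [0.392, -0.396, 0.187], [0.349, -0.301, 0.181], [0.344, -0.297, 0.17], [0.358, -0.292, 0.183], [0.355, -0.287, 0.176], [0.357, -0.284, 0.183], [0.362, -0.28, 0.159], [0.378, -0.275, 0.182], [0.383, -0.272, 0.183], [0.377, -0.266, 0.184], [0.386, -0.26, 0.178], [0.392, -0.254, 0.18]]
scene top n 3764 z 0.18940968444256615 slopes [-0.00235855 -0.00231868] rect ((0.5101425647735596, -0.33788466453552246), (0.22602857649326324, 0.17920318245887756), 69.6436996459961) [[0.38679999113082886, -0.41269999742507935], [0.5547999739646912, -0.4749999940395355], [0.6334999799728394, -0.2630999982357025], [0.46540001034736633, -0.20080000162124634]]
knob 49 [ 0.52252625 -0.20944137  0.22179739] 0.23063116282197868
door-ish 1
[[0.387, -0.275, 0.161]]
top level 299 0.02877733756705975 ((0.4527873992919922, 0.03233550116419792), (0.15039418637752533, 0.02266967110335827), 84.50687408447266) [0.45260286 0.03208391 0.03      ]
scene level 192 0.02902585705064195 ((0.4510500133037567, 0.024875648319721222), (0.1591581553220749, 0.02292531728744507), 84.7218246459961) [0.45107378 0.02446573 0.03      ]
glass,cup,bowl [[ 0.446 -0.489  0.1  ]] [[ 0.563 -0.542  0.056]] [[0.498 0.258 0.054]]
```

Run:
```python
import cv2
a=cv2.imread('pics/top0.png')[150:290,200:430]; cv2.imwrite('pics/c1.png',cv2.resize(a,None,fx=3.4,fy=3.4,interpolation=cv2.INTER_CUBIC))
```

```text
(no output)
```

View pics/c1.png

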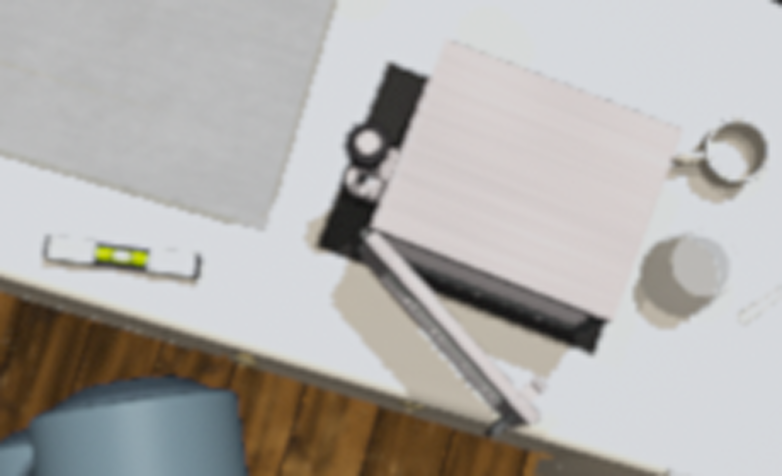

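The crop confirms the layout: knob at (368,142), level with its green vial at (122,257), and door from (370,232) to (515,420). I'll turn the tool so its x axis matches the cabinet's y axis and its y axis matches the cabinet's x axis, and close the fingers.

```bash
cat >> h.py <<'E'
C=np.array([.510,-.335]); YAW=-.350
Rz=lambda a:np.array([[np.cos(a),-np.sin(a)],[np.sin(a),np.cos(a)]])
def cab(x,y): return C+Rz(YAW)@np.array([x,y])
def incab(p): return Rz(YAW).T@(np.asarray(p)[:2]-C)
def go(xyz,s=None):
    s=s or robot.observe(); M=R.from_rotvec(s['orientation']).as_matrix()
    print('tool shift mm',(M.T@(np.asarray(xyz)-s['tool_pos'])*1e3).round(1),'in cab now',incab(s['tool_pos']).round(4))
E
python3 -m pendant '[[[0,0,-0.175],[0,0,0],0],[[0,0,-0.175],[0,0,0],0],[[0,0,-0.175],[0,0,0],0],[[0,0,-0.175],[0,0,0],0],[[0,0,-0.175],[0,0,0],0]]' 30
python3 - <<'E'
from h import *
s=st(); go([*cab(-.235,.03),.231]); print('hinge',cab(-.09,.106))
d=plane('top',[[351,273.5]],.184)[0]; h=incab(d)-[-.09,.106]; print('free edge cab',incab(d),'len',np.hypot(*h),'th',np.arctan2(-h[0],-h[1]))
E
```

```text
time: 0.72
tool_pos: [0.2196, -0.6114, 0.2306]
orientation: [-2.569, -1.806, -0.001]
wrist_force: [0.0, -0.4, -0.1]
finger_gap: -0.0001
gripper_force: 0.0
t 0.72 tcp [ 0.2196 -0.6114  0.2306] F [ 0.  -0.4 -0.1] gap -0.0001 gf 0.0
[[0.338, 0.941, -0.0], [0.941, -0.338, 0.001], [0.001, -0.001, -1.0]] [-1.4    0.246  1.559 -0.     1.339 -1.055]
tool shift mm [389.5 -55.2   0. ] in cab now [-0.178  -0.3592]
hinge [ 0.46180362 -0.20456569]
free edge cab [-0.19844919 -0.0612607 ] len 0.19934233600722367 th 0.5752384562141264
```

```bash
python3 -m pendant '[[[0,0,0],[48,-7,0],0],[[0,0,0],[48,-7,0],0],[[0,0,0],[48,-7,0],0],[[0,0,0],[48,-7,0],0],[[0,0,0],[48,-7,0],0]]' >/dev/null
python3 -m pendant '[[[0,0,0],[50,-7,0],0],[[0,0,0],[50,-7,0],0],[[0,0,0],[50,-7,0],0],[[0,0,0],[0,0,40],0],[[0,0,0],[0,0,43],0]]'
python3 - <<'E'
from h import *
s=st(); go([*cab(-.225,.03),.148])
E
```

```text
time: 1.98
tool_pos: [0.3017, -0.226, 0.1479]
orientation: [2.571, 1.8, 0.0]
wrist_force: [0.6, -0.3, 0.1]
finger_gap: -0.0001
gripper_force: 0.0
t 1.98 tcp [ 0.3017 -0.226   0.1479] F [ 0.6 -0.3  0.1] gap -0.0001 gf 0.0
[[0.342, 0.94, 0.002], [0.94, -0.342, -0.002], [-0.002, 0.002, -1.0]] [-0.946 -0.364  2.297 -0.     1.205 -0.597]
tool shift mm [-1.   8.  -0.1] in cab now [-0.233  0.031]
```

```bash
python3 -m pendant '[[[0,0,0],[-11,14,0],0],[[0,0,0],[-11,14,0],0],[[0,0,0],[-11,13,0],0],[[0,0,0],[-6,10,0],0],[[0,0,0],[-6,10,0],0]]'
python3 -m pendant '[[[0,0,0],[-5,10,0],0],[[0,0,0],[-5,10,0],0],[[0,0,0],[-4,10,0],0],[[0,0,0],[-2,6,0],0],[[0,0,0],[-1,5,0],0]]'
python3 - <<'E'
from h import *
s=st(); go([*cab(-.113,-.039),.148])
E
```

```text
time: 2.6
tool_pos: [0.3431, -0.2895, 0.148]
orientation: [-2.574, -1.799, -0.0]
wrist_force: [-0.7, -0.2, 0.1]
finger_gap: -0.0002
gripper_force: 0.1
time: 3.22
tool_pos: [0.376, -0.3199, 0.1483]
orientation: [2.575, 1.8, -0.0]
wrist_force: [0.1, 0.1, 0.5]
finger_gap: -0.0
gripper_force: 0.2
t 3.23 tcp [ 0.376  -0.3199  0.1483] F [0.1 0.1 0.5] gap -0.0 gf 0.2
[[0.344, 0.939, -0.0], [0.939, -0.344, -0.0], [-0.0, -0.0, -1.0]] [-0.935 -0.031  2.018 -0.     1.154 -0.584]
tool shift mm [-7.3 18.1  0.3] in cab now [-0.1311 -0.0317]
```

```bash
python3 -m pendant '[[[0,0,0],[-2,4,0],0],[[0,0,0],[-1,3,0],0]]'
python3 -m pendant '[[[0,0,0],[-1,3,0],0],[[0,0,0],[-1,3,0],0]]'
python3 -m pendant '[[[0,0,0],[0,2,0],0],[[0,0,0],[0,0,0],0]]'
```

```text
time: 3.48
tool_pos: [0.3813, -0.3248, 0.1483]
orientation: [-2.575, -1.799, -0.0]
wrist_force: [-1.6, 3.1, 1.8]
finger_gap: -0.0003
gripper_force: 1.8
time: 3.72
tool_pos: [0.3837, -0.3262, 0.1481]
orientation: [-2.566, -1.794, 0.003]
wrist_force: [-11.1, 11.5, 9.3]
finger_gap: -0.0004
gripper_force: 7.7
time: 3.98
tool_pos: [0.3878, -0.3289, 0.148]
orientation: [-2.574, -1.799, 0.0]
wrist_force: [-1.3, 2.4, -1.2]
finger_gap: -0.0001
gripper_force: 1.1
```

Run:
```python
from h import *
im,d=save('top','pics/t2.png'); a=im[150:290,270:430,::-1]; cv2.imwrite('pics/c2.png',cv2.resize(a,None,fx=4,fy=4,interpolation=cv2.INTER_CUBIC))
st()
```

```text
t 4.03 tcp [ 0.3878 -0.3289  0.148 ] F [-2.   2.5 -0.4] gap 0.0002 gf 1.2
[[0.344, 0.939, -0.001], [0.939, -0.344, 0.001], [0.001, -0.001, -1.0]] [-0.927  0.007  1.981  0.     1.155 -0.576]
```

View pics/c2.png

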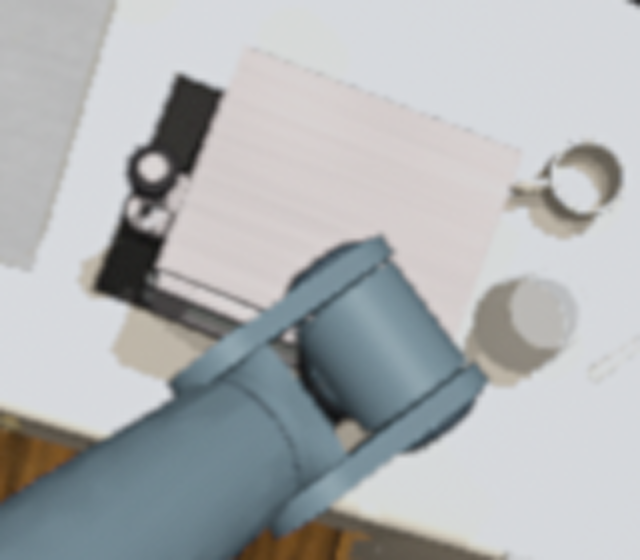

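The door now looks parallel to the front, and the force peaked and then dropped, which suggests the catch snapped. I'll push a little more to confirm it's seated.

```bash
python3 -m pendant '[[[0,0,0],[0,2,0],0],[[0,0,0],[0,0,0],0]]'
python3 -m pendant '[[[0,0,0],[0,2,0],0],[[0,0,0],[0,0,0],0]]'
python3 -m pendant '[[[0,0,0],[0,2,0],0],[[0,0,0],[0,0,0],0]]'
```

```text
time: 4.28
tool_pos: [0.3902, -0.3304, 0.1484]
orientation: [2.575, 1.799, -0.0]
wrist_force: [0.1, 0.9, -0.4]
finger_gap: 0.0
gripper_force: 0.2
time: 4.53
tool_pos: [0.3903, -0.3304, 0.1484]
orientation: [-2.571, -1.798, 0.005]
wrist_force: [-9.9, 3.3, 5.5]
finger_gap: -0.0002
gripper_force: 5.4
time: 4.78
tool_pos: [0.3903, -0.3304, 0.1483]
orientation: [-2.567, -1.795, 0.009]
wrist_force: [-19.8, 7.8, 12.6]
finger_gap: -0.0003
gripper_force: 10.8
```

The TCP has stopped moving while the force rises to about 21 N, so the door is against its stop. Next I'll retreat, lift and go to the level.

```bash
python3 -m pendant '[[[0,0,0],[0,-15,0],0],[[0,0,0],[0,-20,0],0],[[0,0,0],[0,0,-50],40],[[0,0,0],[0,0,-50],60],[[0,0,-0.085],[0,0,0],85]]' 30 >/dev/null
python3 -m pendant '[[[0,0,-0.085],[0,0,0],85],[[0,0,-0.085],[0,0,0],85]]' >/dev/null
python3 - <<'E'
from h import *
s=st(); go([.452,.029,.10])
E
```

```text
t 5.65 tcp [ 0.3609 -0.3197  0.2487] F [-0.6  0.   0.2] gap 0.0855 gf 0.0
[[0.093, 0.996, 0.001], [0.996, -0.093, -0.001], [-0.001, 0.001, -1.0]] [-0.961 -0.177  1.959  0.     1.358 -0.868]
tool shift mm [355.8  58.  148.4] in cab now [-0.1453 -0.0367]
```

```bash
python3 -m pendant '[[[0,0,0],[51,8,0],85],[[0,0,0],[51,8,0],85],[[0,0,0],[51,8,0],85],[[0,0,0],[51,8,0],85],[[0,0,0],[51,8,0],85]]' >/dev/null
python3 -m pendant '[[[0,0,0],[50,9,0],85],[[0,0,0],[51,9,0],85],[[0,0,0],[0,0,50],85],[[0,0,0],[0,0,50],85],[[0,0,0],[0,0,48],85]]' >/dev/null
python3 - <<'E'
from h import *
s=st(); go([.452,.029,.005])
im,d=save('top','pics/t3.png'); a=im[150:290,200:430,::-1]; b=save('scene','pics/s3.png')[0][150:300,215:350,::-1]
a=cv2.resize(a,(399,243)); b=cv2.resize(b,(399,443)); cv2.imwrite('pics/c3.png',np.hstack([cv2.copyMakeBorder(a,0,200,0,0,0),b]))
E
```

```text
t 6.9 tcp [0.4529 0.0296 0.0992] F [-0.3  0.2 -0. ] gap 0.0846 gf 0.0
[[0.095, 0.995, 0.002], [0.995, -0.095, -0.0], [0.0, 0.002, -1.0]] [-0.186 -0.053  2.142  0.     1.05  -0.09 ]
tool shift mm [-0.7 -1.1 94.2] in cab now [-0.1786  0.3229]
```

View pics/c3.png

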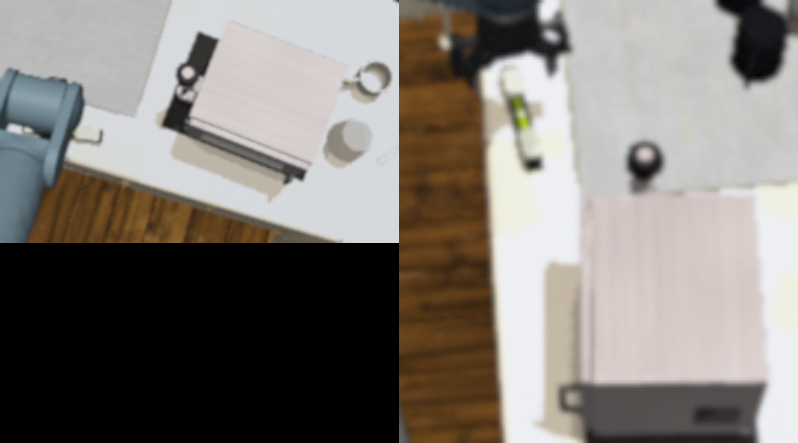

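The door is shut and the gripper is above the level, in line with it. Now descend and grip.

```bash
python3 -m pendant '[[[0,0,0],[0,0,40],85],[[0,0,0],[0,0,30],85],[[0,0,0],[0,0,15],85],[[0,0,0],[0,0,9],85]]' | grep -E 'pos|force'
python3 -m pendant '[[[0,0,0],[0,0,0],10],[[0,0,0],[0,0,0],10],[[0,0,0],[0,0,0],10],[[0,0,0],[0,0,0],10],[[0,0,0],[0,0,0],10]]' 40
python3 -m pendant '[[[0,0,0],[0,0,-40],10],[[0,0,0],[0,0,-60],10],[[0,0,0],[0,0,-60],10],[[0,0,0],[0,0,-60],10],[[0,0,0],[0,0,-30],10]]'
python3 - <<'E'
from h import *
s=st(); go([*cab(-.0,-.012),.255],s)
M=R.from_rotvec(s['orientation']).as_matrix(); print('yaw err',np.arctan2(M[1,0],M[0,0])-(YAW+np.pi/2))
E
```

```text
tool_pos: [0.4539, 0.0291, 0.0072]
wrist_force: [0.4, -0.3, 0.9]
gripper_force: 0.0
time: 8.12
tool_pos: [0.4534, 0.0292, 0.0071]
orientation: [2.325, 2.112, 0.001]
wrist_force: [-1.3, -0.4, 5.7]
finger_gap: 0.0212
gripper_force: 40.3
time: 8.75
tool_pos: [0.4534, 0.0293, 0.2596]
orientation: [2.323, 2.11, 0.004]
wrist_force: [-0.7, 0.6, -2.4]
finger_gap: 0.0211
gripper_force: 40.3
t 8.75 tcp [0.4534 0.0293 0.2596] F [-0.7  0.6 -2.4] gap 0.0211 gf 40.3
[[0.096, 0.995, 0.005], [0.995, -0.096, -0.001], [-0.0, 0.005, -1.0]] [-0.186 -0.264  2.011 -0.     1.39  -0.09 ]
tool shift mm [-368.8   88.2    5.1] in cab now [-0.1781  0.3228]
yaw err 0.2540624353649721
```

```bash
python3 -m pendant '[[[0,0,0.127],[0,0,-15],10],[[0,0,0.127],[0,0,-10],10],[[0,0,0],[-48,25,0],10],[[0,0,0],[-48,25,0],10],[[0,0,0],[-48,25,0],10]]' >/dev/null
python3 -m pendant '[[[0,0,0],[-48,26,0],10],[[0,0,0],[-48,26,0],10],[[0,0,0],[-48,26,0],10],[[0,0,0],[-47,25,0],10],[[0,0,0],[0,0,0],10]]' >/dev/null
python3 - <<'E'
from h import *
s=st(); go([*cab(0,-.012),.205],s)
M=R.from_rotvec(s['orientation']).as_matrix(); print('yaw err',np.arctan2(M[1,0],M[0,0])-(YAW+np.pi/2))
E
```

```text
t 10.0 tcp [ 0.5041 -0.3492  0.2792] F [ 0.8  0.7 -2.9] gap 0.0209 gf 40.3
[[0.347, 0.938, -0.002], [0.938, -0.347, 0.002], [0.001, -0.003, -1.0]] [-0.79   0.126  1.606 -0.     1.413 -0.436]
tool shift mm [ 3.3  0.9 74.2] in cab now [-0.0007 -0.0154]
yaw err -0.003887387380033802
```

```bash
python3 -m pendant '[[[0,0,0],[0,0,35],10],[[0,0,0],[0,0,30],10],[[0,0,0],[0,0,12],10],[[0,0,0],[0,0,2],10]]' | grep -E 'pos|wrist'
python3 -m pendant '[[[0,0,0],[0,0,2],10],[[0,0,0],[0,0,1.5],10]]' | grep -E 'pos|wrist'
python3 -m pendant '[[[0,0,0],[0,0,1],10],[[0,0,0],[0,0,0],10]]' | grep -E 'pos|wrist'
```

```text
tool_pos: [0.5047, -0.3456, 0.2016]
wrist_force: [1.0, 0.4, -2.5]
tool_pos: [0.5055, -0.3468, 0.2001]
wrist_force: [-0.5, -0.0, -2.1]
tool_pos: [0.5051, -0.3465, 0.198]
wrist_force: [-0.4, 0.6, -2.9]
```

```bash
python3 -m pendant '[[[0,0,0],[0,0,1],10],[[0,0,0],[0,0,0],10]]' | grep -E 'pos|wrist'
python3 -m pendant '[[[0,0,0],[0,0,1],10],[[0,0,0],[0,0,0],10]]' | grep -E 'pos|wrist'
```

```text
tool_pos: [0.5051, -0.3465, 0.197]
wrist_force: [0.2, -0.3, -0.9]
tool_pos: [0.5052, -0.3465, 0.1967]
wrist_force: [-1.5, 2.6, 3.2]
```

It's in contact, so release and rise, then go over the knob at cabinet (-.030,.138).

```bash
python3 -m pendant '[[[0,0,0],[0,0,0],50],[[0,0,0],[0,0,0],70],[[0,0,0],[0,0,0],75],[[0,0,0],[0,0,-20],75],[[0,0,0],[0,0,-50],75]]' >/dev/null
python3 -m pendant '[[[0,0,0],[50,-10,-35],75],[[0,0,0],[50,-10,0],75],[[0,0,0],[50,-10,0],75],[[0,0,0],[0,0,0],75]]'  >/dev/null
python3 - <<'E'
from h import *
s=st(); go([*cab(-.03,.138),.3],s)
im,d=save('top','pics/t4.png'); a=cv2.resize(im[160:245,290:400,::-1],None,fx=5,fy=5,interpolation=cv2.INTER_CUBIC)
b=save('scene','pics/s4.png')[0][190:310,265:345,::-1]; b=cv2.resize(b,(283,425),interpolation=cv2.INTER_CUBIC)
print(a.shape); cv2.imwrite('pics/c4.png',cv2.resize(np.hstack([a,b]),(800,410)))
E
```

```text
t 12.62 tcp [ 0.5289 -0.1926  0.3028] F [-0.3 -0.5 -0.2] gap 0.0752 gf 0.0
[[0.339, 0.941, 0.002], [0.941, -0.339, -0.001], [-0.0, 0.003, -1.0]] [-0.551 -0.013  1.708  0.     1.444 -0.205]
tool shift mm [-2.2  1.   2.8] in cab now [-0.031   0.1402]
(425, 550, 3)
```

View pics/c4.png

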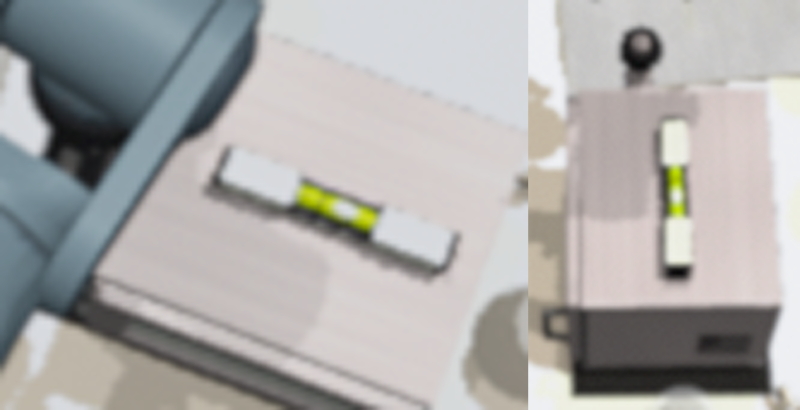

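The level lies flat across the width. The vial is visible in both views, and the bubble is off centre towards the right, away from the knob. I'll measure its offset from the blue channel profile along the level.

```bash
cat >> h.py <<'E'
def prof(n,im,c,yaw,z,half=.04):
    K,k1,Rm,t=P(n); s=np.arange(-half,half+1e-9,.0005); w=np.arange(-.002,.0021,.001)
    ax=np.array([np.cos(yaw),np.sin(yaw)]); S,W=np.meshgrid(s,w)
    X=np.c_[(c[0]+S*ax[0]-W*ax[1]).ravel(),(c[1]+S*ax[1]+W*ax[0]).ravel(),np.full(S.size,z)]
    uv=cv2.projectPoints(X,cv2.Rodrigues(Rm)[0],t,K,np.array([k1,0,0,0.]))[0][:,0].reshape(*S.shape,2).astype(np.float32)
    return s,cv2.remap(im.astype(np.float32),uv[...,0],uv[...,1],cv2.INTER_CUBIC).mean(0)
def bubble(n,z=.218,N=3,show=False):
    im=np.mean([cams.read_camera(n)[0].astype(float) for _ in range(N)],0)
    f=im.astype(np.float32); g=((f[...,1]-f[...,2])>70)&(f[...,1]>110)
    k,l,s,c=cv2.connectedComponentsWithStats(cv2.dilate(g.astype(np.uint8),np.ones((3,3))))
    best=[i for i in range(1,k) if np.linalg.norm(plane(n,c[i],z)[0][:2]-cab(0,-.015))<.06]
    if not best: print('no vial'); return
    m=(l==max(best,key=lambda i:s[i,4])); v,u=np.nonzero(m&g); 
    p=plane(n,np.c_[u,v],z)[:,:2]; wgt=(f[v,u,1]-f[v,u,2]); c0=(cv2.minAreaRect(p.astype(np.float32))[0])
    s,p=prof(n,f,c0,YAW+np.pi/2,z); gr=np.clip(p[:,1]-p[:,2],0,None)
    hi=.5*gr.max(); idx=np.nonzero(gr>hi)[0]; a,b=s[idx[0]],s[idx[-1]]
    ins=(s>a+.003)&(s<b-.003); w=np.clip(hi*1.2-gr,0,None)*ins
    bc=(w*s).sum()/w.sum()
    print(n,'window %.1f..%.1f w %.1f  bubble-centre %.2f mm (+ = to knob) wid %.1f'%(a*1e3,b*1e3,(b-a)*1e3,(bc-(a+b)/2)*1e3,(w>0).sum()*.5),'vial at cab',incab(np.array(c0)+(a+b)/2*np.array([np.cos(YAW+np.pi/2),np.sin(YAW+np.pi/2)])).round(4))
    if show: print(gr[::4].round(0).astype(int).tolist(),p[::4,2].round(0).astype(int).tolist())
E
python3 - <<'E'
from h import *
bubble('top',show=True); bubble('scene',show=True)
E
```

```text
top window -35.5..11.0 w 46.5  bubble-centre -5.28 mm (+ = to knob) wid 17.5 vial at cab [-0.0022 -0.0099]
[0, 26, 90, 160, 185, 186, 159, 108, 49, 11, 0, 0, 0, 3, 29, 78, 139, 173, 160, 149, 166, 183, 181, 177, 171, 134, 72, 22, 0, 0, 0, 0, 0, 0, 0, 0, 0, 0, 0, 0, 0] [207, 170, 105, 46, 26, 26, 52, 104, 164, 201, 215, 218, 215, 211, 183, 133, 72, 31, 31, 38, 32, 26, 29, 29, 30, 65, 126, 178, 212, 222, 222, 222, 221, 221, 221, 221, 221, 221, 221, 221, 221]
scene window -36.5..10.0 w 46.5  bubble-centre -5.26 mm (+ = to knob) wid 18.0 vial at cab [-0.0026 -0.0119]
[45, 87, 127, 182, 212, 200, 151, 103, 51, 24, 8, 9, 17, 43, 76, 117, 158, 187, 200, 192, 197, 206, 219, 202, 163, 112, 69, 34, 13, 10, 9, 11, 11, 11, 11, 12, 11, 11, 12, 12, 12] [184, 137, 96, 41, 11, 21, 68, 114, 168, 201, 222, 224, 215, 187, 151, 106, 59, 21, -2, 0, -1, -1, -6, 13, 49, 101, 149, 192, 221, 226, 228, 226, 225, 225, 225, 225, 225, 225, 225, 225, 224]
```

Both views agree on about -5.3 mm, though the bubble may still be settling. Next, descend onto the knob and grip it.

```bash
python3 -m pendant '[[[0,0,0],[-2,1,40],75],[[0,0,0],[0,0,40],75],[[0,0,0],[0,0,15],75],[[0,0,0],[0,0,8],75],[[0,0,0],[0,0,0],75]]' | grep -E 'pos|wrist'
python3 - <<'E'
from h import *
bubble('top'); bubble('scene')
E
python3 -m pendant '[[[0,0,0],[0,0,0],30],[[0,0,0],[0,0,0],30],[[0,0,0],[0,0,0],30],[[0,0,0],[0,0,0],30]]' 30
python3 -m pendant '[[[0,0,0.16],[0,0,0],30],[[0,0,0.16],[0,0,0],30],[[0,0,0.16],[0,0,0],30],[[0,0,0.12],[0,0,0],30]]'
```

```text
tool_pos: [0.5289, -0.1978, 0.1986]
wrist_force: [1.0, -0.2, 0.5]
top window -35.5..11.0 w 46.5  bubble-centre -5.29 mm (+ = to knob) wid 17.0 vial at cab [-0.0022 -0.0099]
scene window -36.5..10.0 w 46.5  bubble-centre -5.25 mm (+ = to knob) wid 18.0 vial at cab [-0.0026 -0.0119]
time: 14.45
tool_pos: [0.5296, -0.1978, 0.1983]
orientation: [2.572, 1.799, 0.003]
wrist_force: [4.7, -0.9, -0.1]
finger_gap: 0.037
gripper_force: 32.5
time: 14.95
tool_pos: [0.528, -0.1973, 0.1983]
orientation: [-2.992, -0.954, 0.003]
wrist_force: [-5.6, 2.0, 4.7]
finger_gap: 0.0373
gripper_force: 33.0
```

```bash
python3 -m pendant '[[[0,0,0],[0,0,0],30],[[0,0,0],[0,0,0],30],[[0,0,0],[0,0,0],30],[[0,0,0],[0,0,0],30],[[0,0,0],[0,0,0],30]]' >/dev/null
python3 -m pendant '[[[0,0,0],[0,0,0],30],[[0,0,0],[0,0,0],30],[[0,0,0],[0,0,0],30],[[0,0,0],[0,0,0],30],[[0,0,0],[0,0,0],30]]' >/dev/null
python3 - <<'E'
from h import *
st();bubble('top'); bubble('scene',show=True)
# level extent: aluminium + caps vs pink top along axis
for n in('top','scene'):
    im=cams.read_camera(n)[0]; s,p=prof(n,im,cab(-.002,-.011),YAW+np.pi/2,.22,.09); print(n,[(int(a*1e3),int(b)) for a,b in zip(s[::6],p[::6].mean(1))])
E
```

```text
t 16.2 tcp [ 0.528  -0.1973  0.1983] F [-4.5  2.6  5.4] gap 0.037 gf 33.0
[[0.812, 0.583, -0.002], [0.583, -0.812, 0.0], [-0.001, -0.001, -1.0]] [-5.580e-01  7.800e-02  1.809e+00 -1.000e-03  1.256e+00  3.900e-01]
top window -23.5..24.0 w 47.5  bubble-centre -2.56 mm (+ = to knob) wid 17.0 vial at cab [-0.0026 -0.0104]
scene window -36.5..9.0 w 45.5  bubble-centre -1.92 mm (+ = to knob) wid 21.0 vial at cab [-0.0026 -0.0124]
[47, 90, 136, 192, 224, 231, 198, 154, 95, 52, 24, 11, 6, 12, 28, 52, 86, 113, 151, 178, 198, 208, 220, 200, 159, 103, 57, 28, 12, 11, 10, 12, 12, 12, 11, 11, 11, 12, 12, 12, 12] [175, 125, 80, 27, 0, -7, 20, 56, 106, 148, 188, 215, 225, 220, 200, 165, 116, 75, 31, 8, -2, 0, -6, 14, 49, 101, 150, 192, 221, 226, 228, 226, 225, 225, 225, 225, 225, 225, 225, 225, 225]
top [(-90, 207), (-87, 208), (-83, 208), (-80, 208), (-77, 202), (-74, 165), (-71, 132), (-68, 190), (-65, 217), (-62, 218), (-59, 217), (-56, 217), (-53, 217), (-50, 217), (-47, 217), (-44, 217), (-41, 217), (-38, 217), (-35, 217), (-32, 218), (-29, 217), (-26, 209), (-23, 178), (-20, 149), (-17, 146),
[... 388 characters left out ...]
5)]
scene [(-90, 158), (-87, 112), (-83, 56), (-80, 18), (-77, 23), (-74, 79), (-71, 162), (-68, 224), (-65, 234), (-62, 234), (-59, 233), (-56, 233), (-53, 233), (-50, 233), (-47, 233), (-44, 233), (-41, 233), (-38, 233), (-35, 234), (-32, 231), (-29, 216), (-26, 185), (-23, 158), (-20, 141), (-17, 138), (-14, 147), (-11, 165), (-8, 196), (-5, 224), (-2, 227), (0, 209), (3, 174), (6, 137), (9, 118), (12, 123), (15, 131), (18, 140), (21, 160), (24, 193), (27, 225), (30, 233), (33, 233), (36, 232), (39, 232), (42, 232), (45, 232), (48, 232), (51, 232), (54, 232), (57, 232), (60, 233), (63, 230), (66, 211), (69, 173), (72, 143), (75, 152), (78, 165), (81, 171), (84, 170), (87, 169), (90, 169)]
```

The response is as expected: +2.7 mm for 0.6 rad. Another 0.76 rad should put the bubble slightly on the knob side before pressing.

```bash
python3 -m pendant '[[[0,0,0.16],[0,0,0],30],[[0,0,0.16],[0,0,0],30],[[0,0,0.16],[0,0,0],30],[[0,0,0.16],[0,0,0],30],[[0,0,0.12],[0,0,0],30]]' >/dev/null
python3 -m pendant '[[[0,0,0],[0,0,0],30],[[0,0,0],[0,0,0],60],[[0,0,0],[0,0,0],75],[[0,0,0],[0,0,0],75]]' >/dev/null
python3 -m pendant '[[[0,0,0],[0,0,0],75],[[0,0,0],[0,0,0],75],[[0,0,0],[0,0,0],75],[[0,0,0],[0,0,0],75],[[0,0,0],[0,0,0],75]]'
python3 -m pendant '[[[0,0,0],[0,0,0],75],[[0,0,0],[0,0,0],75],[[0,0,0],[0,0,0],75]]' >/dev/null
python3 - <<'E'
from h import *
st();bubble('top',show=True); bubble('scene')
E
```

```text
time: 18.35
tool_pos: [0.5285, -0.1974, 0.1978]
orientation: [-3.134, 0.219, -0.0]
wrist_force: [0.8, -0.1, -0.2]
finger_gap: 0.075
gripper_force: 0.0
t 18.73 tcp [ 0.5285 -0.1974  0.1978] F [-1.  -0.6 -0.8] gap 0.0752 gf 0.0
[[0.99, -0.139, -0.0], [-0.139, -0.99, 0.0], [-0.0, -0.0, -1.0]] [-0.558  0.078  1.809  0.     1.254  1.152]
top window -9.5..37.5 w 47.0  bubble-centre 1.19 mm (+ = to knob) wid 18.5 vial at cab [-0.0041 -0.0113]
[0, 0, 0, 0, 0, 0, 0, 0, 0, 0, 0, 0, 0, 0, 23, 91, 160, 185, 181, 185, 183, 165, 138, 107, 71, 34, 11, 5, 4, 12, 27, 57, 110, 160, 182, 189, 185, 176, 138, 78, 26] [222, 222, 221, 221, 222, 221, 221, 221, 221, 222, 222, 223, 221, 210, 171, 100, 36, 14, 19, 16, 14, 22, 38, 72, 117, 156, 182, 196, 201, 190, 167, 128, 70, 29, 15, 11, 14, 23, 58, 118, 175]
scene window -9.0..37.5 w 46.5  bubble-centre 1.44 mm (+ = to knob) wid 21.0 vial at cab [-0.0037 -0.0129]
```

The bubble sits at about +1.3 mm, between the lines, with the knob released. Lift, close the fingers and go above the left shoulder.

```bash
python3 -m pendant '[[[0,0,0],[0,0,-30],75],[[0,0,0],[0,0,-40],40],[[0,0,0],[0,0,-20],0],[[0,0,0],[0,0,0],0],[[0,0,0],[0,0,0],0]]' >/dev/null
python3 - <<'E'
from h import *
st();go([*cab(-.0035,.036),.24])
E
```

```text
t 19.65 tcp [ 0.5279 -0.197   0.2859] F [ 0.2  0.7 -0.1] gap 0.0019 gf 0.0
[[0.99, -0.139, -0.002], [-0.139, -0.99, 0.002], [-0.003, -0.001, -1.0]] [-0.558  0.002  1.723 -0.     1.419  1.152]
tool shift mm [  5.7 103.2  45.8] in cab now [-0.0305  0.1357]
```

```bash
python3 -m pendant '[[[0,0,0],[3,50,0],0],[[0,0,0],[3,53,0],0],[[0,0,0],[0,0,30],0],[[0,0,0],[0,0,16],0],[[0,0,0],[0,0,8],0]]' | grep -E 'pos|wrist'
python3 -m pendant '[[[0,0,0],[0,0,6],0],[[0,0,0],[0,0,3],0],[[0,0,0],[0,0,0],0]]'| grep -E 'pos|wrist'
python3 - <<'E'
from h import *
s=st();print(incab(s['tool_pos']));bubble('top'); bubble('scene',N=1)
E
```

```text
tool_pos: [0.5195, -0.2991, 0.2314]
wrist_force: [0.1, -0.4, 0.4]
tool_pos: [0.5204, -0.3001, 0.2253]
wrist_force: [-0.1, -0.2, -0.9]
t 20.65 tcp [ 0.5204 -0.3001  0.2253] F [-0.1 -0.2 -0.9] gap -0.0003 gf 0.0
[[0.99, -0.138, 0.001], [-0.138, -0.99, -0.0], [0.001, 0.0, -1.0]] [-0.712  0.137  1.694  0.     1.311  0.998]
[-0.00217074  0.0363204 ]
top window -4.0..36.0 w 40.0  bubble-centre 2.62 mm (+ = to knob) wid 28.5 vial at cab [-0.0034 -0.0151]
scene window -9.0..35.5 w 44.5  bubble-centre 3.18 mm (+ = to knob) wid 22.0 vial at cab [-0.0022 -0.0139]
```

Run:
```python
from h import *
bubble('scene',N=2,show=True)
im,_=save('scene','pics/s5.png'); t,_=save('top','pics/t5.png')
f=lambda a:cv2.resize(a[:,:,::-1],(400,400),interpolation=cv2.INTER_CUBIC)
cv2.imwrite('pics/c5.png',np.hstack([f(im[205:275,270:340]),f(t[165:235,315:385])]))
```

```text
scene window -9.5..35.5 w 45.0  bubble-centre 3.43 mm (+ = to knob) wid 22.0 vial at cab [-0.0022 -0.0142]
[17, 17, 17, 18, 18, 18, 17, 17, 17, 17, 17, 16, 20, 26, 50, 86, 134, 177, 193, 200, 187, 164, 130, 103, 75, 57, 42, 31, 26, 22, 26, 35, 64, 102, 138, 151, 150, 126, 95, 58, 35] [199, 199, 199, 199, 198, 198, 199, 199, 199, 199, 198, 200, 194, 183, 150, 108, 58, 16, 3, -6, 1, 15, 46, 77, 116, 145, 164, 173, 172, 163, 144, 115, 74, 40, 10, 0, -1, 13, 31, 58, 80]
```

View pics/c5.png

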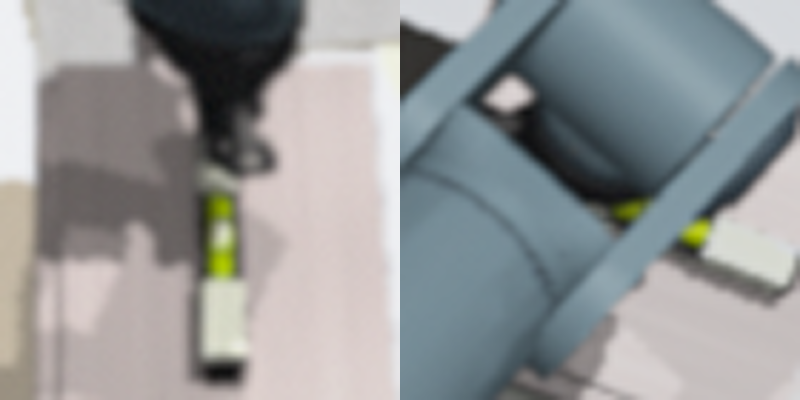

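The scene view shows the vial between gripper and bare shoulder, partly shaded, while the arm hides it in the top view. I'll use a shading-robust ratio metric, calibrated on this unpressed frame (+1.3 mm), then press.

```bash
cat >> h.py <<'E'
def b2(im,z=.218):
    f=im.astype(np.float32); s,p=prof('scene',f,cab(-.003,-.013),YAW+np.pi/2,z)
    r=np.clip((p[:,1]-p[:,2])/np.maximum(p[:,1],20),0,1); h=.5
    up=lambda i:s[i]+.0005*(h-r[i])/(r[i+1]-r[i])
    cr=[up(i) for i in range(len(s)-1) if (r[i]-h)*(r[i+1]-h)<0]
    c=(r<.6)*1.; print('crossings mm',(np.array(cr)*1e3).round(1).tolist())
    if len(cr)==4: print('bubble mid - window mid %.2f ; bubble mid - right edge - 23.2 %.2f'%(((cr[1]+cr[2])-(cr[0]+cr[3]))*500,((cr[1]+cr[2])/2-cr[0])*1e3-23.2))
E
python3 - <<'E'
from h import *
for f in('s4','s5'): print(f); b2(cv2.imread(f'pics/{f}.png')[:,:,::-1])
E
python3 -m pendant '[[[0,0,0],[0,0,3],0],[[0,0,0],[0,0,2],0],[[0,0,0],[0,0,1],0],[[0,0,0],[0,0,0],0]]'| grep -E 'pos|wrist'
```

```text
s4
crossings mm [-22.4, -12.0, 4.0, 24.6]
bubble mid - window mid -5.07 ; bubble mid - right edge - 23.2 -4.77
s5
crossings mm [-23.8, -7.6, 10.0, 23.8]
bubble mid - window mid 1.24 ; bubble mid - right edge - 23.2 1.84
tool_pos: [0.5202, -0.3002, 0.2202]
wrist_force: [-2.4, 1.6, 5.9]
```

```bash
python3 -m pendant '[[[0,0,0],[0,0,1],0],[[0,0,0],[0,0,1],0],[[0,0,0],[0,0,0],0],[[0,0,0],[0,0,0],0]]'| grep -E 'pos|wrist'
python3 -m pendant '[[[0,0,0],[0,0,0],0],[[0,0,0],[0,0,0],0],[[0,0,0],[0,0,0],0],[[0,0,0],[0,0,0],0],[[0,0,0],[0,0,0],0]]'| grep -E 'pos|wrist'
python3 -m pendant '[[[0,0,0],[0,0,0],0],[[0,0,0],[0,0,0],0],[[0,0,0],[0,0,0],0],[[0,0,0],[0,0,0],0],[[0,0,0],[0,0,0],0]]'| grep -E 'pos|wrist'
python3 - <<'E'
from h import *
im,_=save('scene','pics/s6.png'); b2(im)
E
```

```text
tool_pos: [0.5204, -0.3002, 0.2201]
wrist_force: [-5.8, 6.0, 14.4]
tool_pos: [0.5204, -0.3002, 0.2201]
wrist_force: [-6.8, 4.6, 14.4]
tool_pos: [0.5204, -0.3002, 0.2201]
wrist_force: [-5.9, 5.2, 14.9]
crossings mm [-23.5, -8.6, 10.1, 24.4]
bubble mid - window mid 0.32 ; bubble mid - right edge - 23.2 1.09
```

The bubble is at about +0.3 mm at 15 N. I'll add a little push and ease off the sideways load.

```bash
python3 -m pendant '[[[0,0,0],[-0.6,-0.6,0.5],0],[[0,0,0],[-0.4,-0.4,0.6],0],[[0,0,0],[0,0,0],0]]'| grep -E 'pos|wrist'
python3 -m pendant '[[[0,0,0],[0,0,0],0],[[0,0,0],[0,0,0],0],[[0,0,0],[0,0,0],0],[[0,0,0],[0,0,0],0],[[0,0,0],[0,0,0],0]]'| grep -E 'pos|wrist'
python3 -m pendant '[[[0,0,0],[0,0,0],0],[[0,0,0],[0,0,0],0],[[0,0,0],[0,0,0],0],[[0,0,0],[0,0,0],0],[[0,0,0],[0,0,0],0]]'| grep -E 'pos|wrist'
python3 - <<'E'
from h import *
im,_=save('scene','pics/s7.png'); b2(im); s=st()
c=cv2.resize(im[190:300,265:345,::-1],(436,600),interpolation=cv2.INTER_CUBIC); cv2.imwrite('pics/c7.png',c)
E
```

```text
tool_pos: [0.5202, -0.3001, 0.22]
wrist_force: [-4.5, 2.4, 15.8]
tool_pos: [0.5202, -0.3001, 0.22]
wrist_force: [-4.5, 1.9, 16.1]
tool_pos: [0.5202, -0.3001, 0.22]
wrist_force: [-4.7, 2.4, 15.9]
crossings mm [-23.5, -9.2, 9.9, 24.5]
bubble mid - window mid -0.13 ; bubble mid - right edge - 23.2 0.69
t 25.02 tcp [ 0.5203 -0.3     0.22  ] F [-6.   2.8 15.7] gap -0.0002 gf 7.9
[[0.99, -0.139, 0.003], [-0.139, -0.99, -0.003], [0.003, 0.003, -1.0]] [-7.110e-01  1.390e-01  1.701e+00 -1.000e-03  1.298e+00  9.980e-01]
```

View pics/c7.png

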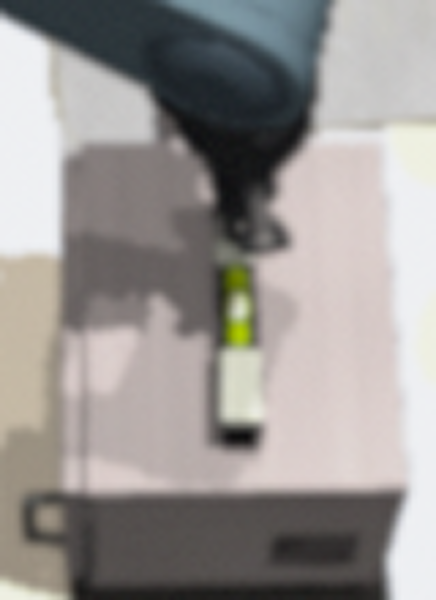

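The view shows the door shut and the bubble centred in the vial at (238,305) under about 16 N. I'll add a bit more push for margin, then check and hand in.

```bash
python3 -m pendant '[[[0,0,0],[-0.5,-0.2,0.6],0],[[0,0,0],[0,0,0.4],0],[[0,0,0],[0,0,0],0],[[0,0,0],[0,0,0],0],[[0,0,0],[0,0,0],0]]'| grep -E 'pos|wrist'
python3 -m pendant '[[[0,0,0],[0,0,0],0],[[0,0,0],[0,0,0],0],[[0,0,0],[0,0,0],0],[[0,0,0],[0,0,0],0],[[0,0,0],[0,0,0],0]]'| grep -E 'pos|wrist'
python3 -m pendant '[[[0,0,0],[0,0,0],0],[[0,0,0],[0,0,0],0],[[0,0,0],[0,0,0],0],[[0,0,0],[0,0,0],0],[[0,0,0],[0,0,0],0]]'| grep -E 'pos|wrist'
python3 - <<'E'
from h import *
im,_=save('scene','pics/s8.png'); b2(im)
E
```

```text
tool_pos: [0.5202, -0.3, 0.22]
wrist_force: [-4.4, 2.5, 18.6]
tool_pos: [0.5202, -0.3, 0.22]
wrist_force: [-3.7, 4.1, 18.5]
tool_pos: [0.5202, -0.3001, 0.22]
wrist_force: [-5.2, 3.1, 18.2]
crossings mm [-23.6, -9.2, 9.9, 24.6]
bubble mid - window mid -0.15 ; bubble mid - right edge - 23.2 0.71
```

Steady at 18 N with the bubble centred, so I'm handing the job in.

```bash
python3 -c "
from plant import robot
print(robot.close_job())"
```

```text
the job is handed in; nothing more can be done
None
```

I handed the job in at about 27 s with the door seated, the cabinet levelled and the arm still pressing on the level at about 18 N; the bubble reads about 0.2 mm from centre, and the glass, cup and bowl were not touched.

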